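# Find the full punch box by its weight

## Task

Four identical closed punch boxes stand on the chaser's bench and only one is full of steel punches: lift them one at a time by the grip bar, feel which is the heavy one, and set that box gently down flat inside the low plywood tray. The three light boxes must end standing on the bench where they stood, so put back each one you lift without dropping it. Keep every box level and do not disturb the small copper bowl that stands among them.

Things in the scene. Friction and masses are not known exactly. Their poses are not given: they have to be found in the camera images.
- box_a: one of four identical closed dark wooden boxes, 120 (its x) by 75 (y) by 58 mm high; on the lid's middle a solid pale grip bar 80 (x) by 18 (y) by 30 mm high, its top 88 mm above the foot. Origin: centre of the underside, z up; x roughly away from the robot. Balanced about its middle. Any one may be the full one, 0.68 to 0.88 kg; the empties weigh 0.28 to 0.34 kg
- box_b: one of four identical closed dark wooden boxes, 120 (its x) by 75 (y) by 58 mm high; on the lid's middle a solid pale grip bar 80 (x) by 18 (y) by 30 mm high, its top 88 mm above the foot. Origin: centre of the underside, z up; x roughly away from the robot. Balanced about its middle. Any one may be the full one, 0.68 to 0.88 kg; the empties weigh 0.28 to 0.34 kg
- box_c: one of four identical closed dark wooden boxes, 120 (its x) by 75 (y) by 58 mm high; on the lid's middle a solid pale grip bar 80 (x) by 18 (y) by 30 mm high, its top 88 mm above the foot. Origin: centre of the underside, z up; x roughly away from the robot. Balanced about its middle. Any one may be the full one, 0.68 to 0.88 kg; the empties weigh 0.28 to 0.34 kg
- box_d: one of four identical closed dark wooden boxes, 120 (its x) by 75 (y) by 58 mm high; on the lid's middle a solid pale grip bar 80 (x) by 18 (y) by 30 mm high, its top 88 mm above the foot. Origin: centre of the underside, z up; x roughly away from the robot. Balanced about its middle. Any one may be the full one, 0.68 to 0.88 kg; the empties weigh 0.28 to 0.34 kg
- tray: low open plywood tray fixed to the bench, outside 180 mm (its x) by 130 mm (its y), 22 mm high, walls 7 mm, inside 166 by 116 mm; floor 7 mm thick, so its inner floor is 7 mm above the bench. Origin: centre of the underside on the bench; its x points roughly away from the robot
- copper_bowl: bystander: small loose copper bowl, 84 mm across, 45 mm high, among the boxes. Origin: centre of the underside
There are look-alikes about, which are no part of the job. Leave any blue look-alike of the box_a alone. Leave any blue look-alike of the box_d alone.

How it is judged:
On the way:
1. a punch box is lifted clear of the bench (height (world z) of any of box_a, box_b, box_c, box_d above 0.03 m), for 0.2 s.
At the end, for the whole second after the job is handed in: the heavy box stands flat on the tray's floor (its underside less than 12 mm above the bench, its weight of more than 5 N on the tray); the three light boxes are each within 30 mm of where they started; all four are upright within 0.06 rad and at rest (((contact force between box_a and tray above 5 N and z of box_a in the frame of tray below 0.012 m and distance of each of box_b, box_c, box_d from where it was at the start of the episode below 0.03 m) or (contact force between box_b and tray above 5 N and z of box_b in the frame of tray below 0.012 m and distance of each of box_a, box_c, box_d from where it was at the start of the episode below 0.03 m) or (contact force between box_c and tray above 5 N and z of box_c in the frame of tray below 0.012 m and distance of each of box_a, box_b, box_d from where it was at the start of the episode below 0.03 m) or (contact force between box_d and tray above 5 N and z of box_d in the frame of tray below 0.012 m and distance of each of box_a, box_b, box_c from where it was at the start of the episode below 0.03 m)) and angle between each of box_a, box_b, box_c, box_d's own z axis and vertical below 0.06 rad and linear speed of each of box_a, box_b, box_c, box_d below 0.02 m/s); the robot touches nothing.
It fails at once if a punch box is tipped by more than 0.5 rad (angle between any of box_a, box_b, box_c, box_d's own z axis and vertical above 0.5 rad).
It fails at once if a box is dropped or knocked away: it moves faster than 0.5 m/s while the fingers do not hold it ((contact force between box_a and the fingers below 0.1 N and linear speed of box_a above 0.5 m/s) or (contact force between box_b and the fingers below 0.1 N and linear speed of box_b above 0.5 m/s) or (contact force between box_c and the fingers below 0.1 N and linear speed of box_c above 0.5 m/s) or (contact force between box_d and the fingers below 0.1 N and linear speed of box_d above 0.5 m/s)).
It fails at once if the small copper bowl among the boxes is moved by more than 40 mm (distance of copper_bowl from where it was at the start of the episode above 0.04 m).
It also fails if it takes over 64 s, if anything falls off the work surface, if the arm or the gripper's body presses on something with over 40 N, if the wrist force passes 120 N, or if a joint passes its speed limit or range.

## Robot

A 6-joint arm with a two-finger parallel gripper is mounted at the origin on the work surface. World frame = base frame: x ahead of the robot, y to its left, z up, the work surface at z = 0. Lengths are in m, angles in rad, forces in N, time in s.
With the tool pointing down it reaches from about 0.3 to 0.875 m from the base axis. Payload 4.2 kg.
Tool frame: the origin (TCP) lies on the front face of the gripper's body, between the roots of the fingers; the fingertips stand 73 mm ahead of it and the grasp point (between the pads) lies 54 mm ahead of it; z points along the fingers, x is the direction in which the jaws open and shut, and the axes are right-handed (so a half turn about z gives the same grasp; the last joint's range is limited). The gripper opens to 85 mm and grips with 20 to 120 N. Pads are 22 mm wide; open, the fingers measure 114 mm over their backs; the gripper's body (76 mm by 85 mm) begins 54 mm behind the grasp point. The pads swing forward as they close: fully open they stand 13 mm farther back than shut.
Start: joints at [1.137, 0.32, 1.565, -0, 1.257, -0.02], TCP at [0.231, 0.526, 0.304] pointing down, gripper open.
Joint ranges: [-3.11, 3.11], [-0.84, 2.01], [0.21, 2.61], [-1.34, 4.49], [0.05, 2.63], [-2.56, 2.56]. Speed limits (rad/s): [2.57, 2.57, 3.14, 3.14, 3.14, 3.14].

## Interface

Orientations are given as a unit quaternion [w, x, y, z].
In Python, from rig import status, eyes, finish_job gives the robot as it stands. The module is installed in compiled form; this text tells all that it offers.
- The arm moves only by the tool carry_out, never from a script. Its argument "motion" is a list of rows, each an object with "dp": the shift along the tool's x, y, z in mm, a list of three; "spin": the turn about the tool's z in rad. A call has 1 to 12 rows; each row is the pose to reach, as a shift and turn from the pose commanded when the call began, along the tool's axes at that moment; what a row does not reach only later rows make up. A row lasts 1/10 s, in which the tool goes at most 50 mm and 8.59 degrees, less where a joint would pass 70% of its speed; a pose out of reach is approached as far as the arm can. A call with a gripper value outside its range is refused whole. "jaw" is the closure, from 0 (fully open) to 1 (shut), set as the call begins (left out, the last holds). The fingers move at their own pace and stop on an object; "grip_force" is the grip in N (left out, the last holds). Time passes only in rows, so rows that repeat a pose let the fingers close. It gives the time, the measured TCP pose, the force and the opening at its end, in the units of the state.
- status.get_obs(): the state, without advancing time (a new reading comes with each control period).
- eyes.read_camera(name): name is "side" or "top" or "wrist"; returns a dict with "image" (480x640x3 uint8, red, green, blue), "intrinsics" (3x3 intrinsics, pixels), "D" ([k1, k2, p1, p2, k3] as OpenCV has them; the pictures are not rectified), "origin" and "rotation" of the camera in the world. Camera axes: x right, y up, looking along -z (the intrinsics and any distortion apply to the point x, -y, -z); pixel columns grow to the right and rows downward; lengths in m; the calibration is good to about 2 mm. A picture is of the moment at which its call begins. There is no depth.
- finish_job(): hands the job in, once; it reports no verdict.
The state is a dict: "time": time; "q": joint angles; "dq": joint speeds; "joint_torque": joint torques, N m; "tool_pos": TCP position; "tool_rot": TCP orientation; "ft_force": force on the tool from outside, world axes, zero at the start; "torque": the same for the moment, N m; "finger_gap": finger opening in m.
Only numpy, scipy, OpenCV 4.12 (cv2) and the standard library are available. Lean on these libraries where they do the work, as an engineer would, in place of code of your own. Each camera call takes 0.05 s, during which the arm holds its last target. There are 200 camera calls.

## Working session

There is one attempt and no reset: what is moved stays moved. The work goes in short steps, Python scripts to look and compute and a tool call to move; the robot and the scene stay as the last step left them, time stands still between calls to the robot, and variables do not carry over. Pictures are saved under pics/ and viewed, about 8 in all and at most 12, crops included, and the job is handed in when it is done.

Besides the shell and the picture viewer there is one more tool, called after ">>>" as name(argument=value, ...) on one line, values as JSON. carry_out: Moves the arm, as the interface text tells. Its arguments: {"type":"object","properties":{"motion":{"type":"array","items":{"type":"object","properties":{"dp":{"type":"array","items":{"type":"number"}},"spin":{"type":"number"}}}},"jaw":{"type":"number"},"grip_force":{"type":"number"}},"required":["motion"]}

```bash
mkdir -p pics; cat > h.py <<'E'
import numpy as np, cv2
from rig import status, eyes
def shot(n,f):
    c=eyes.read_camera(n); cv2.imwrite('pics/'+f,c['image'][:,:,::-1]); np.save('pics/'+f+'.npy',{k:np.array(c[k]) for k in('intrinsics','D','origin','rotation')},allow_pickle=True); return c
def px2w(f,uv,z):
    c=np.load('pics/'+f+'.npy',allow_pickle=True).item()
    p=cv2.undistortPoints(np.array(uv,float).reshape(-1,1,2),c['intrinsics'],c['D']).reshape(-1,2)
    d=np.c_[p[:,0],-p[:,1],-np.ones(len(p))]@c['rotation'].T
    o=c['origin']; return o+d*((z-o[2])/d[:,2])[:,None]
E
python3 - <<'E'
from h import *
shot('top','top0.png'); shot('side','side0.png')
o=status.get_obs(); print({k:np.round(v,3) for k,v in o.items()})
for n in('top0.png','side0.png'):
    c=np.load('pics/'+n+'.npy',allow_pickle=True).item(); print(c['origin'],c['rotation'],c['D'],c['intrinsics'])
E
```

```text
{'time': np.float64(0.1), 'q': array([ 1.137,  0.32 ,  1.566,  0.   ,  1.257, -0.02 ]), 'dq': array([ 0.   , -0.001, -0.004,  0.001,  0.001,  0.001]), 'joint_torque': array([ 0.0000e+00, -4.1640e+01, -2.3471e+01, -0.0000e+00,  5.0000e-03,
        0.0000e+00]), 'tool_pos': array([0.231, 0.526, 0.303]), 'tool_rot': array([ 0.   ,  0.837,  0.547, -0.001]), 'ft_force': array([-0.531, -0.155, -0.388]), 'torque': array([-0.021,  0.035,  0.057]), 'finger_gap': np.float64(0.085)}
[0.36252775 0.00957035 1.11581381] [ 0.71066474  0.03124925 -0.02332501 -0.70244932] [-0.01216848  0.          0.          0.          0.        ] [[480.89363678   0.         317.06999811]
 [  0.         480.89363678 239.48376425]
 [  0.           0.           1.        ]]
[ 0.34444707 -0.8315279   0.82981342] [ 0.91480073  0.3998611  -0.02324761 -0.05206022] [-0.10901942  0.          0.          0.          0.        ] [[502.12148066   0.         316.04049225]
 [  0.         502.12148066 233.97638196]
 [  0.           0.           1.        ]]
```

View pics/top0.png

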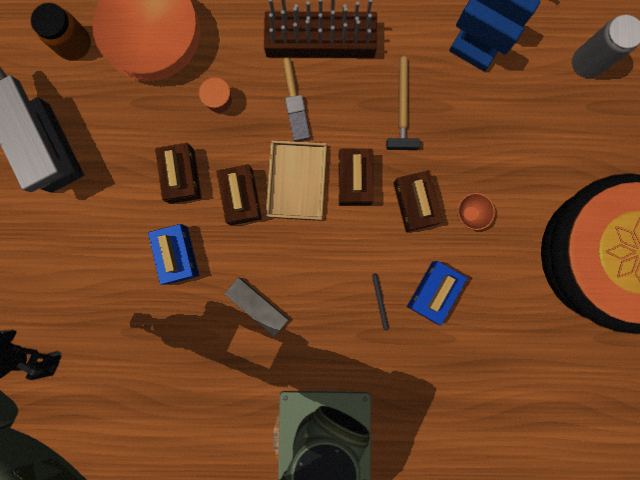

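The top view shows four dark boxes with pale bars at about (172,166), (236,190), (356,172) and (421,198). The blue look-alikes are at (166,254) and (442,293), to be left alone. The tray is at (297,181) and the copper bowl at (477,211). Next I'll take a close crop to measure.

```bash
sed -i "s/d=np.c_\[p\[:,0\],-p\[:,1\],-np.ones(len(p))\]@c\['rotation'\].T/q=c['rotation']; d=np.c_[p[:,0],-p[:,1],-np.ones(len(p))]@Rotation.from_quat(np.r_[q[1:],q[0]]).as_matrix().T/; 1a from scipy.spatial.transform import Rotation" h.py
python3 - <<'E'
from h import *
im=cv2.imread('pics/top0.png')[130:240,145:505]
a=cv2.resize(im[:,:180],None,fx=4.4,fy=4.4,interpolation=cv2.INTER_CUBIC)
cv2.imwrite('pics/cA.png',cv2.resize(im,None,fx=2.2,fy=2.2,interpolation=cv2.INTER_CUBIC))
# pale bars: threshold, min-area rect
full=cv2.imread('pics/top0.png'); hsv=cv2.cvtColor(full,cv2.COLOR_BGR2HSV)
m=cv2.inRange(hsv,(12,50,140),(32,190,255)); m[:135]=0;m[350:]=0
n,l,s,c=cv2.connectedComponentsWithStats(m)
for i in range(1,n):
    if s[i,4]<100: continue
    pts=np.argwhere(l==i)[:,::-1].astype(np.float32); box=cv2.boxPoints(cv2.minAreaRect(pts))
    z=.088 if s[i,4]<1200 else .022
    w=px2w('top0.png',box,z); cen=w.mean(0); e=[w[1]-w[0],w[2]-w[1]]; L=[np.linalg.norm(x) for x in e]; a=e[int(np.argmax(L))]
    print(c[i].round(),s[i,4],'cen',cen.round(4),'L',np.round(L,3),'yaw',round(np.arctan2(a[1],a[0])%np.pi,3))
E
```

```text
[275. 160.] 379 cen [0.6132 0.1085 0.088 ] L [0.196 0.111] yaw 2.461
[299. 181.] 3556 cen [0.5823 0.0719 0.022 ] L [0.171 0.126] yaw 3.102
[170. 168.] 253 cen [0.5954 0.3435 0.088 ] L [0.015 0.078] yaw 0.176
[357. 172.] 249 cen [ 0.5907 -0.0621  0.088 ] L [0.015 0.077] yaw 0.005
[499. 158.] 178 cen [ 0.6221 -0.3771  0.088 ] L [0.113 0.015] yaw 1.612
[538. 161.] 112 cen [ 0.6168 -0.454   0.088 ] L [0.08  0.011] yaw 1.582
[234. 191.] 264 cen [0.5467 0.2019 0.088 ] L [0.016 0.078] yaw 0.203
[422. 197.] 256 cen [ 0.536  -0.2038  0.088 ] L [0.015 0.078] yaw 0.237
[128. 194.] 383 cen [0.5376 0.4356 0.088 ] L [0.021 0.145] yaw 1.513
[539. 197.] 219 cen [ 0.539  -0.4478  0.088 ] L [0.131 0.013] yaw 1.582
[ 38. 200.] 299 cen [0.5232 0.6314 0.088 ] L [0.014 0.169] yaw 1.566
[516. 204.] 139 cen [ 0.5231 -0.4033  0.088 ] L [0.011 0.099] yaw 1.558
[ 52. 207.] 180 cen [0.506  0.6081 0.088 ] L [0.013 0.115] yaw 1.553
[110. 213.] 274 cen [0.4943 0.4653 0.088 ] L [0.018 0.164] yaw 1.481
[165. 253.] 265 cen [0.4092 0.3473 0.088 ] L [0.016 0.078] yaw 0.271
[605. 257.] 203 cen [ 0.4152 -0.594   0.088 ] L [0.029 0.086] yaw 0.247
[234. 250.] 154 cen [0.4163 0.1963 0.088 ] L [0.006 0.127] yaw 1.582
[436. 254.] 108 cen [ 0.4143 -0.2347  0.088 ] L [0.082 0.012] yaw 1.673
[126. 255.] 165 cen [0.4038 0.4357 0.088 ] L [0.009 0.119] yaw 1.583
[383. 258.] 178 cen [ 0.4045 -0.1165  0.088 ] L [0.135 0.009] yaw 1.6
[ 76. 265.] 667 cen [0.3754 0.5386 0.088 ] L [0.032 0.336] yaw 1.559
[235. 265.] 246 cen [0.385  0.1935 0.088 ] L [0.016 0.118] yaw 1.562
[351. 268.] 698 cen [ 0.3795 -0.0354  0.088 ] L [0.356 0.022] yaw 1.609
[496. 270.] 284 cen [ 0.3827 -0.3633  0.088 ] L [0.015 0.194] yaw 1.509
[ 83. 282.] 160 cen [0.3439 0.5241 0.088 ] L [0.089 0.018] yaw 1.715
[442. 293.] 278 cen [ 0.3309 -0.2454  0.088 ] L [0.078 0.016] yaw 2.625
[313. 285.] 151 cen [0.3444 0.031  0.088 ] L [0.085 0.017] yaw 1.724
```

View pics/cA.png

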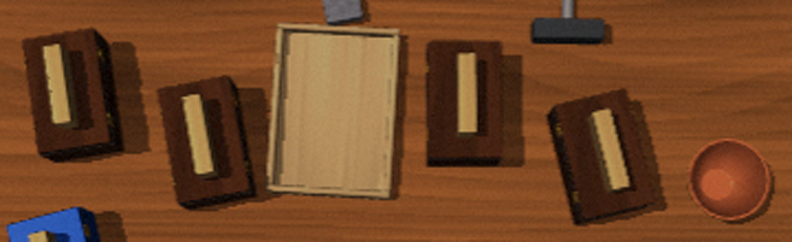

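```bash
cat >> h.py <<'E'
def go(xyz,jaw):
    o=status.get_obs(); q=o['tool_rot']; R=Rotation.from_quat(np.r_[q[1:],q[0]]).as_matrix()
    d=R.T@(np.array(xyz)-o['tool_pos'])*1000; cur=np.arctan2(R[1,0],R[0,0])
    s=-((jaw-cur+np.pi/2)%np.pi-np.pi/2)
    print('t',round(o['time'],2),'dp',d.round(1),'spin',round(s,3),'q6',round(o['q'][5],2),'tcp',o['tool_pos'].round(4),'tilt',round(R[2,2],4),'F',o['ft_force'].round(2),'gap',round(o['finger_gap'],4))
E
python3 - <<'E'
from h import *
c=np.array([[277,25],[400,29],[393,197],[268,191]])/2.2+[145,130]
w=px2w('top0.png',c,.022); print(w.round(4),w.mean(0).round(4),np.linalg.norm(np.diff(w,axis=0),axis=1).round(3), w[0]-w[3],w[1]-w[2])
b=px2w('top0.png',np.array([[730,179]])/2.2+[145,130],.045);print('bowl',b)
go([.595,.3435,.235],.176+np.pi/2)
E
```

```text
[[0.6744 0.1323 0.022 ]
 [0.6712 0.0024 0.022 ]
 [0.493  0.0079 0.022 ]
 [0.4979 0.1382 0.022 ]] [0.5841 0.0702 0.022 ] [0.13  0.178 0.13 ] [ 0.17647122 -0.00590725  0.        ] [ 0.17820726 -0.00542421  0.        ]
bowl [[ 0.51243721 -0.3347922   0.045     ]]
t 0.1 dp [-20.8 406.7  68.2] spin -0.59 q6 -0.02 tcp [0.2311 0.5262 0.3032] tilt -1.0 F [-0.53 -0.15 -0.39] gap 0.0853
```

>>> carry_out(motion=[{"dp": [-2, 45, 0], "spin": -0.06}, {"dp": [-4, 90, 0], "spin": -0.13}, {"dp": [-7, 135, 0], "spin": -0.2}, {"dp": [-9, 180, 0], "spin": -0.26}, {"dp": [-11, 225, 5], "spin": -0.33}, {"dp": [-14, 270, 15], "spin": -0.4}, {"dp": [-16, 315, 30], "spin": -0.46}, {"dp": [-18, 360, 50], "spin": -0.53}, {"dp": [-20, 395, 62], "spin": -0.58}, {"dp": [-21, 407, 68], "spin": -0.59}, {"dp": [-21, 407, 68], "spin": -0.59}], jaw=0, grip_force=70)

```text
time: 1.2
tool_pos: [0.596, 0.3424, 0.234]
tool_rot: [-0.001, 0.643, 0.766, -0.001]
ft_force: [-0.7, -0.1, 0.2]
finger_gap: 0.0854
```

```bash
python3 - <<'E'
from h import *
shot('wrist','w1.png'); go([.595,.3435,.135],.176+np.pi/2)
E
```

```text
t 1.25 dp [ -0.    0.2 100.2] spin -0.001 q6 -1.24 tcp [0.5951 0.3435 0.2352] tilt -1.0 F [ 0.57 -0.03  0.46] gap 0.0852
```

View pics/w1.png

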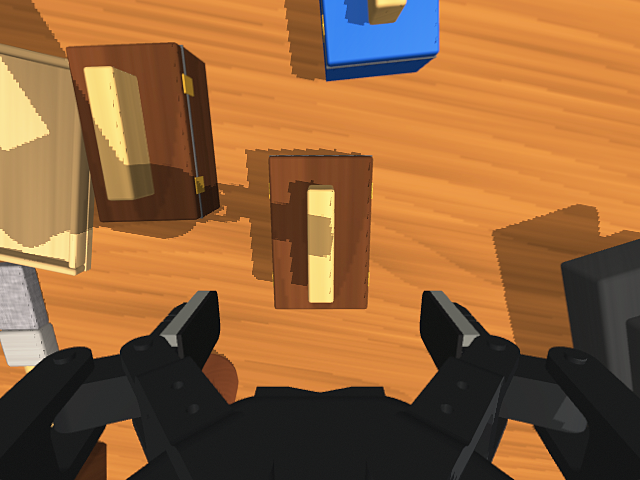

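The wrist view shows the first dark box with its bar top at corners (308,186), (334,186), (333,303) and (309,303), centred between the fingers. A blue box is at the top edge, (380,40), and the second dark box is at left.

```bash
python3 - <<'E'
from h import *
w=px2w('w1.png',[[308,186],[334,186],[333,303],[309,303]],.088); a=w[3]-w[0]+w[2]-w[1]
print(w.round(4),w.mean(0).round(4),np.linalg.norm(a)/2,np.arctan2(a[1],a[0]))
# second box corners, roughly
w=px2w('w1.png',[[83,67],[114,67],[154,196],[104,200]],.088);print(w.mean(0))
E
```

```text
[[0.5554 0.3283 0.088 ]
 [0.5525 0.3445 0.088 ]
 [0.6325 0.3587 0.088 ]
 [0.6353 0.3421 0.088 ]] [0.5939 0.3434 0.088 ] 0.08115681693985123 0.17351253999317226
[0.54526655 0.20590152 0.088     ]
```

>>> carry_out(motion=[{"dp": [0, -1, 40], "spin": 0}, {"dp": [0, -1, 75], "spin": 0}, {"dp": [0, -1, 92], "spin": 0}, {"dp": [0, -1, 99], "spin": 0}, {"dp": [0, -1, 99], "spin": 0}])

```text
time: 1.75
tool_pos: [0.5933, 0.3445, 0.1372]
tool_rot: [-0.0, 0.642, 0.767, -0.0]
ft_force: [-0.9, 0.9, 0.6]
finger_gap: 0.0856
```

>>> carry_out(motion=[{"dp": [0, 0, 0], "spin": 0}, {"dp": [0, 0, 0], "spin": 0}, {"dp": [0, 0, 0], "spin": 0}, {"dp": [0, 0, 0], "spin": 0}, {"dp": [0, 0, 0], "spin": 0}, {"dp": [0, 0, 0], "spin": 0}], jaw=1, grip_force=70)

```text
time: 2.35
tool_pos: [0.5947, 0.343, 0.1375]
tool_rot: [0.0, 0.642, 0.767, 0.0]
ft_force: [0.6, -2.3, 4.5]
finger_gap: 0.0169
```

>>> carry_out(motion=[{"dp": [0, 0, -5], "spin": 0}, {"dp": [0, 0, -20], "spin": 0}, {"dp": [0, 0, -40], "spin": 0}, {"dp": [0, 0, -50], "spin": 0}, {"dp": [0, 0, -50], "spin": 0}, {"dp": [0, 0, -50], "spin": 0}, {"dp": [0, 0, -50], "spin": 0}, {"dp": [0, 0, -50], "spin": 0}])

```text
time: 3.15
tool_pos: [0.594, 0.3432, 0.1857]
tool_rot: [-0.0, 0.642, 0.767, -0.001]
ft_force: [-0.8, 0.4, -6.9]
finger_gap: 0.0164
```

```bash
python3 - <<'E'
from h import *
go([.5465,.203,.235],.203+np.pi/2)
for i in range(5): shot('side','s.png'); print(status.get_obs()['ft_force'].round(2))
E
```

```text
t 3.15 dp [-129.7  -71.4  -49. ] spin -0.027 q6 -1.24 tcp [0.594  0.3432 0.1857] tilt -1.0 F [-0.81  0.42 -6.87] gap 0.0164
[ 0.52 -0.05 -8.3 ]
[-0.17 -0.08 -7.88]
[-0.29  0.14 -8.38]
[-0.27  0.42 -7.11]
[ 0.39  0.32 -8.26]
```

It reads about 8 N once lifted, so box one is roughly 0.8 kg and is the heavy one. Next I'll check the grip in the side view and work out the carry to the tray.

```bash
python3 - <<'E'
from h import *
go([.584,.070,.265],-.03+np.pi/2)
E
```

```text
t 3.4 dp [-267.4  -58.2  -78.3] spin 0.206 q6 -1.24 tcp [0.5944 0.3434 0.1866] tilt -1.0 F [ 0.39  0.32 -8.26] gap 0.0167
```

View pics/s.png

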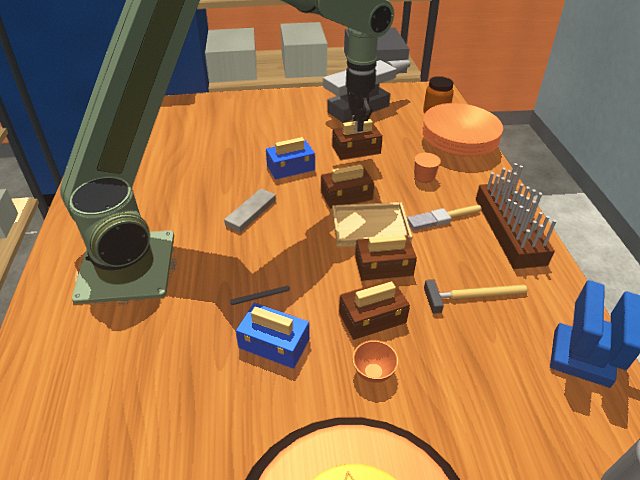

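The side view shows the far box held level and clear of the bench at (357,138). The other three boxes, the tray at (370,222) and the bowl at (376,362) are undisturbed.

>>> carry_out(motion=[{"dp": [0, 0, -10], "spin": 0}, {"dp": [0, 0, -30], "spin": 0}, {"dp": [0, 0, -55], "spin": 0}, {"dp": [0, 0, -75], "spin": 0}, {"dp": [-10, -2, -80], "spin": 0.01}, {"dp": [-35, -8, -80], "spin": 0.03}, {"dp": [-70, -15, -80], "spin": 0.05}, {"dp": [-105, -23, -80], "spin": 0.08}, {"dp": [-140, -30, -80], "spin": 0.11}, {"dp": [-175, -38, -80], "spin": 0.13}, {"dp": [-210, -46, -80], "spin": 0.16}, {"dp": [-240, -52, -80], "spin": 0.19}])

```text
time: 4.6
tool_pos: [0.5842, 0.0954, 0.2666]
tool_rot: [-0.0, 0.713, 0.701, -0.001]
ft_force: [0.1, 0.5, -7.9]
finger_gap: 0.0165
```

>>> carry_out(motion=[{"dp": [-15, -2, 0], "spin": 0.01}, {"dp": [-25, -2, 0], "spin": 0.02}, {"dp": [-27, -1, 0], "spin": 0.02}, {"dp": [-27, -1, 0], "spin": 0.02}, {"dp": [-27, -1, 0], "spin": 0.02}])

```text
time: 5.1
tool_pos: [0.584, 0.0721, 0.2668]
tool_rot: [-0.0, 0.719, 0.695, 0.0]
ft_force: [0.4, -0.6, -7.7]
finger_gap: 0.0164
```

```bash
python3 - <<'E'
from h import *
go([.584,.070,.1375+.007],-.03+np.pi/2); shot('wrist','w2.png')
E
```

```text
t 5.1 dp [ -2.2   0.  122.3] spin -0.003 q6 -1.44 tcp [0.584  0.0721 0.2668] tilt -1.0 F [ 0.43 -0.55 -7.73] gap 0.0164
```

View pics/w2.png

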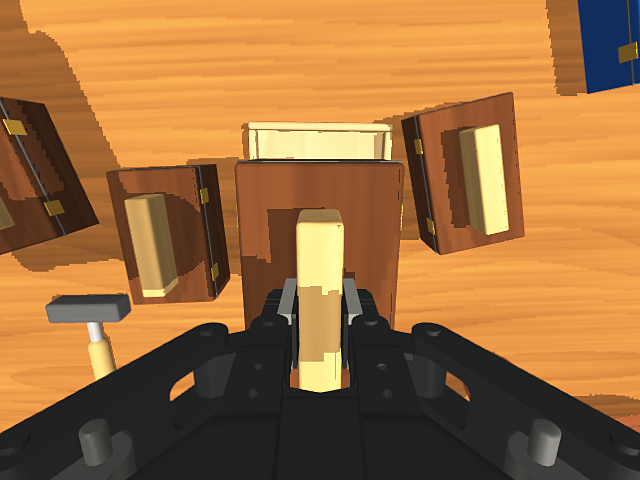

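The wrist view shows the box aligned over the tray. The tray's near rim runs from (243,123) to (391,123), and the box's near edge is at row 160, both centred at about column 318.

```bash
python3 - <<'E'
from h import *
print(px2w('w2.png',[[243,123],[391,123]],.022), 'lid near edge',px2w('w2.png',[[236,161],[404,161]],.058+.267-.1375))
E
```

```text
[[0.49498727 0.00820597 0.022     ]
 [0.499405   0.13915024 0.022     ]] lid near edge [[0.52278855 0.03893438 0.1875    ]
 [0.52522728 0.11115718 0.1875    ]]
```

>>> carry_out(motion=[{"dp": [-2, 0, 15], "spin": 0}, {"dp": [-2, 0, 40], "spin": 0}, {"dp": [-2, 0, 65], "spin": 0}, {"dp": [-2, 0, 80], "spin": 0}, {"dp": [-2, 0, 85], "spin": 0}, {"dp": [-2, 0, 85], "spin": 0}])

```text
time: 5.75
tool_pos: [0.5838, 0.0697, 0.1814]
tool_rot: [-0.0, 0.719, 0.695, -0.0]
ft_force: [0.0, 0.1, -6.5]
finger_gap: 0.017
```

>>> carry_out(motion=[{"dp": [0, 0, 10], "spin": 0}, {"dp": [0, 0, 20], "spin": 0}, {"dp": [0, 0, 28], "spin": 0}, {"dp": [0, 0, 32], "spin": 0}, {"dp": [0, 0, 34], "spin": 0}, {"dp": [0, 0, 35], "spin": 0}, {"dp": [0, 0, 36], "spin": 0}, {"dp": [0, 0, 36], "spin": 0}, {"dp": [0, 0, 36], "spin": 0}])

```text
time: 6.65
tool_pos: [0.584, 0.0691, 0.1462]
tool_rot: [0.0, 0.719, 0.695, 0.0]
ft_force: [-0.7, -0.3, -7.3]
finger_gap: 0.0164
```

>>> carry_out(motion=[{"dp": [0, 0, 0.5], "spin": 0}, {"dp": [0, 0, 1], "spin": 0}, {"dp": [0, 0, 1.5], "spin": 0}, {"dp": [0, 0, 1.5], "spin": 0}, {"dp": [0, 0, 1.5], "spin": 0}, {"dp": [0, 0, 1.5], "spin": 0}])

```text
time: 7.25
tool_pos: [0.5839, 0.069, 0.1446]
tool_rot: [0.0, 0.719, 0.695, 0.0]
ft_force: [-1.1, -0.7, -5.0]
finger_gap: 0.0163
```

>>> carry_out(motion=[{"dp": [0, 0, 0.5], "spin": 0}, {"dp": [0, 0, 1], "spin": 0}, {"dp": [0, 0, 1], "spin": 0}, {"dp": [0, 0, 1], "spin": 0}, {"dp": [0, 0, 1], "spin": 0}])

```text
time: 7.75
tool_pos: [0.5839, 0.0689, 0.1445]
tool_rot: [0.0, 0.719, 0.695, 0.0]
ft_force: [-5.0, -2.4, 5.7]
finger_gap: 0.0166
```

Contact: the force has gone from −7 N to +6 N at the expected height. I'll release slowly and then rise.

>>> carry_out(motion=[{"dp": [0, 0, 0], "spin": 0}, {"dp": [0, 0, 0], "spin": 0}, {"dp": [0, 0, 0], "spin": 0}, {"dp": [0, 0, 0], "spin": 0}, {"dp": [0, 0, 0], "spin": 0}, {"dp": [0, 0, 0], "spin": 0}], jaw=0)

```text
time: 8.35
tool_pos: [0.584, 0.0691, 0.1434]
tool_rot: [0.0, 0.719, 0.695, 0.0]
ft_force: [0.3, 0.4, 0.2]
finger_gap: 0.0853
```

>>> carry_out(motion=[{"dp": [0, 0, -10], "spin": 0}, {"dp": [0, 0, -40], "spin": 0}, {"dp": [0, 0, -80], "spin": 0}, {"dp": [0, 0, -120], "spin": 0}, {"dp": [0, 0, -150], "spin": 0}, {"dp": [0, -45, -160], "spin": 0}, {"dp": [0, -90, -160], "spin": 0}, {"dp": [0, -135, -160], "spin": 0}, {"dp": [0, -170, -160], "spin": 0}, {"dp": [0, -180, -160], "spin": 0}, {"dp": [0, -180, -160], "spin": 0}])

```text
time: 9.45
tool_pos: [0.4031, 0.0751, 0.3044]
tool_rot: [0.001, 0.719, 0.695, 0.001]
ft_force: [0.8, -0.6, -0.1]
finger_gap: 0.0855
```

```bash
python3 - <<'E'
from h import *
go([.4,.07,.3],1.54); shot('side','s2.png'); shot('top','t2.png')
a=cv2.imread('pics/s2.png')[80:400,200:560]; b=cv2.imread('pics/t2.png')[100:320,130:510]
b=cv2.resize(b,(553,320)); a=cv2.resize(a,None,fx=.68,fy=1)if 0 else a[:, :240]
cv2.imwrite('pics/c2.png',np.hstack([a,b]))
E
```

```text
t 9.45 dp [-5.2 -2.9  4.4] spin -0.003 q6 -1.38 tcp [0.4031 0.0751 0.3044] tilt -1.0 F [ 0.84 -0.59 -0.09] gap 0.0855
```

View pics/c2.png

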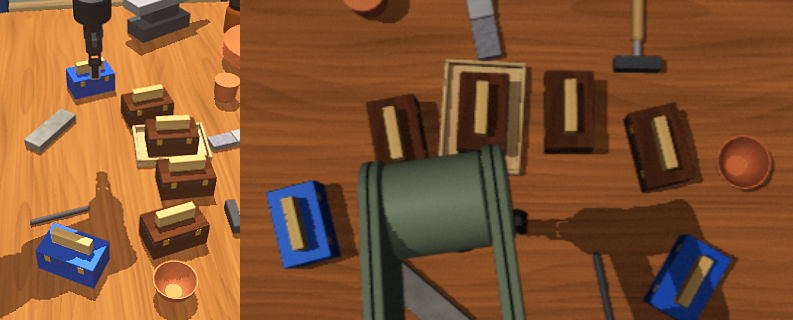

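```bash
python3 -c "
from rig import finish_job; print(finish_job())"
```

```text
the job is handed in; nothing more can be done
None
```

The heavy box is in the tray and the job is handed in, after about 9.5 s on the robot's clock. The hand-in gives no verdict, so I don't have the official result.

- **Finding it:** The first box I lifted, the leftmost dark one, pulled about 8 N on the wrist, or roughly 0.8 kg. That matches only the full box, since an empty one would pull about 3 N, so I never lifted or touched the other three.
- **Placing it:** I carried it level above the height of the neighbouring boxes and lowered it in small steps. It made contact with the tool at 0.1445 m, the height expected for the tray's floor. I then released it and backed off to about 0.30 m.
- **Last checks:** The final top and side pictures show the box flat inside the tray walls. The other three boxes, the copper bowl and both blue look-alikes look to be where they were. After release the wrist force was near zero, and the tool was clear of everything.
- **Disagreements:** The top and wrist cameras differed by 1–2 mm on the lifted box's bar, well inside the clearance. The jaws read about 16.5 mm on the 18 mm bar, but the grip held firmly throughout. When the box was set down, the force briefly went to about 6 N of pressing, well below the limits.

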